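Shake the last castings out of an upturned wash basket

ROBOT

A 7-joint arm with a two-finger parallel gripper is mounted at the origin on the work surface. World frame = base frame: x ahead of the robot, y to its left, z up, the work surface at z = 0. Lengths are in m, angles in rad, forces in N, time in s.
With the tool pointing down it reaches from about 0.4 to 0.85 m from the base axis. Payload 4.5 kg.
Tool frame: the origin (TCP) lies at the very end of the fingers, on their centre line; the grasp point (between the pads) lies 19 mm behind it (r.grip_depth is the z of the grasp point in the tool frame, in m); z points along the fingers, y is the line along which they close (so a half turn about z gives the same grasp; the last joint's range is limited). The gripper opens to 88 mm and grips with 3 to 60 N. Pads are 18 mm wide; open, the fingers measure 123 mm over their backs; the gripper's body (75 mm by 187 mm) begins 45 mm behind the grasp point.
Start: joints at [1.255, 0.689, -0.195, 1.565, 0.157, 0.902, -0.215], TCP at [0.214, -0.587, 0.239] pointing down, gripper open.
Joint ranges: [-3.01, 3.01], [-0.46, 2.08], [-1.47, 1.51], [0.13, 2.56], [-1, 4.14], [0.04, 2.09], [-2.66, 2.66]. Speed limits (rad/s): [2.57, 2.57, 3.14, 3.14, 3.14, 3.14, 3.14].

INTERFACE

Orientations are given as a unit quaternion [x, y, z, w].
In Python, from plant import r gives the robot as it stands.
- The arm moves only by the shell command python3 steer.py [FORCE], which reads ROWS from standard input. ROWS is a JSON list of rows, 1 to 10 of them, each of 7 numbers: the opening from 0.0 (shut) to 1.0 (fully open), then dx, dy, dz in fractions of the full range, 1 being 75 cm, then a rotation vector rx, ry, rz in fractions of the full range, 1 being 2 rad; each row is the pose to reach, as a shift and turn from the pose commanded when the command began, along the tool's axes at that moment; what a row does not reach only later rows make up. A row lasts 1/10 s, in which the tool goes at most 0.05 m and 0.15 rad, less where a joint would pass 70% of its speed; a pose out of reach is approached as far as the arm can. The fingers move at their own pace and stop on an object; FORCE is the grip in N (left out, the last holds). Time passes only in rows, so rows that do not move let the fingers close. It prints the time, the measured TCP pose, the force, the opening and the grip force at its end. A shift or turn number past 1, either way, is cut back to 1. Input that does not fit is refused with a message, and nothing moves.
- r.get_state(): the state, without advancing time (a new reading comes with each control period).
- r.snapshot(name): name is "scene" or "top"; returns the picture (400x640x3 uint8, red, green, blue); there is no depth.
- r.camera_params(name): a dict with "fx", "fy", "cx", "cy" (pixels), "rvec" (rotation vector, rad) and "tvec" (3), from world to camera coordinates, as OpenCV has them. Camera axes: x right, y down, z forward; pixel columns grow to the right and rows downward; lengths in m; the calibration is good to about 2 mm. A picture is of the moment at which its call begins. camera_params takes no time and is no camera call.
- r.finish_job(): hands the job in; it is judged then, once.
The state is a dict: "clock": time; "q": joint angles; "qd": joint speeds; "joint_torque": joint torques, N m; "tool_pos": TCP position; "eef_rot": TCP orientation; "contact_force": force on the tool from outside, world axes, zero at the start; "moment": the same for the moment, N m; "opening": opening from 0.0 (shut) to 1.0 (fully open); "finger_force": force on a finger pad.
Only numpy, scipy, OpenCV 4.12 (cv2) and the standard library are available. Lean on these libraries where they do the work, as an engineer would, in place of code of your own. Each camera call takes 0.05 s, during which the arm holds its last target. There are 200 camera calls.

TASK

The small wash basket has been tipped out into the steel catch pan and stands there mouth-down, with castings still caught behind its folded-in rim. Lift it and shake it over the pan until it gets no lighter and every casting lies in the pan, then set the empty basket down, still mouth-down, on the free half of the slatted drain board beside the other basket, and leave that one where it is.

Things in the scene. Friction and masses are not known exactly. Their poses are not given: they have to be found in the camera images.
- basket: The basket to empty: perforated sheet-steel box 120 (its x) x 66 (its y) x 66 mm high, mouth-down in the pan, closed bottom on top. Origin: centre of the mouth, underneath, in the rim plane; z up. Walls 2 mm. Empty 240 to 390 g, not known beforehand. Grip it across its 66 mm width near the top, at mid-length; 40 to 60 N does not dent it.
- basket_mouth (a point): Centre of the basket's mouth (= its origin). The rim is folded 13.5 mm inwards all round, 2 mm thick, its edge hemmed 3 mm up: an inner gutter; clear mouth 89 x 35 mm. Castings in the two long gutters stay there while it is lifted or held still; brisk shaking along the basket's y (about 0.5 g) or a marked tilt rolls them over the hem and out.
- casting1: Steel pipe-union casting, a round spool 28 mm long (along its x) with two collars 16 mm in diameter, 40 to 65 g; origin at its centre. Starts caught inside the basket, in one long gutter.
- casting2: Like casting1; starts in the same gutter.
- casting3: Like casting1; starts caught in the other long gutter.
- casting4: Like casting1, but already lying in the pan, beyond one end of the basket.
- casting5: Like casting1, already lying in the pan beyond the other end.
- pan: Open steel catch pan, fixed to the bench, 300 (its x) x 220 (its y) x 45 mm high outside, walls and floor 4 mm. Origin: centre of its underside, on the bench; z up.
- board: Slatted wooden drain board, fixed to the bench, 200 (its x) x 260 (its y) mm, its top 18 mm above its origin, which is the centre of its underside on the bench. The other basket stands on its -y half (about y = -65 mm); its +y half is free.
- empty_basket: A second, empty basket of the same make, standing mouth-down on the -y half of the board, its long side along the board's x. Origin as for the basket.

How it is judged:
By the outcome, as a careful person would: the job done as asked, in the order asked, and still so for the second after the job is handed in, with the robot touching nothing.
It also fails if it takes over 64 s, if anything falls off the work surface, if the arm or the gripper's body presses on something with over 40 N, if the wrist force passes 120 N, or if a joint passes its speed limit or range.

## Working session

There is one attempt and no reset: what is moved stays moved. The work goes in short steps, Python scripts to look and compute and a shell command to move; the robot and the scene stay as the last step left them, time stands still between calls to the robot, and variables do not carry over. Pictures are saved under pics/ and viewed, at most 10 in all, crops included, and the job is handed in when it is done.

```bash
ls; mkdir -p pics; python3 - <<'E'
from plant import r
import cv2
s=r.get_state();print(s)
for n in("top","scene"):
    im=r.snapshot(n);cv2.imwrite(f"pics/{n}0.png",im[:,:,::-1]);print(n,r.camera_params(n))
E
```

```text
pics
plant.py
steer.py
{'clock': 0.0, 'q': array([ 1.25483049,  0.68995528, -0.19451107,  1.56632378,  0.15725625,
        0.90251388, -0.21508099]), 'qd': array([-9.86050465e-04, -9.26983215e-04,  2.40004545e-04, -6.82515367e-05,
        8.61115214e-05, -2.98271111e-04, -5.26645379e-05]), 'joint_torque': array([ 6.62927941e-04, -5.27572417e+01, -1.26711611e+00, -1.53430349e+01,
       -5.27630048e-02,  6.77433360e-03,  1.59090405e-04]), 'tool_pos': array([ 0.21391977, -0.58658245,  0.23793327]), 'eef_rot': array([ 9.84740289e-01,  1.74027991e-01, -2.08815257e-04, -8.82627804e-04]), 'contact_force': array([ 0.24246933, -0.30356426,  0.42347157]), 'moment': array([-0.04749255, -0.02438783,  0.05171974]), 'finger_force': 0.0, 'opening': 0.996213977141173}
top {'fx': 442.19350684168273, 'fy': 442.19350684168273, 'cx': 324.85905745956205, 'cy': 198.09669332729916, 'rvec': array([ 2.09821126, -2.12470437,  0.15168188]), 'tvec': array([0.00201227, 0.54259637, 0.69025743])}
scene {'fx': 375.4159656946439, 'fy': 375.4159656946439, 'cx': 318.37939323420096, 'cy': 198.83658172346586, 'rvec': array([ 2.39915903,  0.77947146, -0.25418066]), 'tvec': array([-0.42655933, -0.24874897,  0.93438528])}
```

View pics/top0.png

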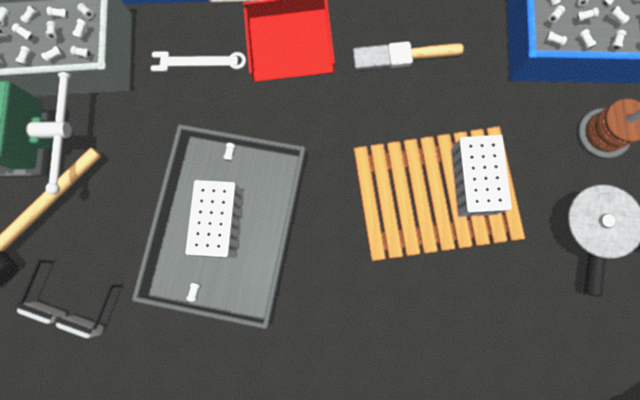

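View pics/scene0.png

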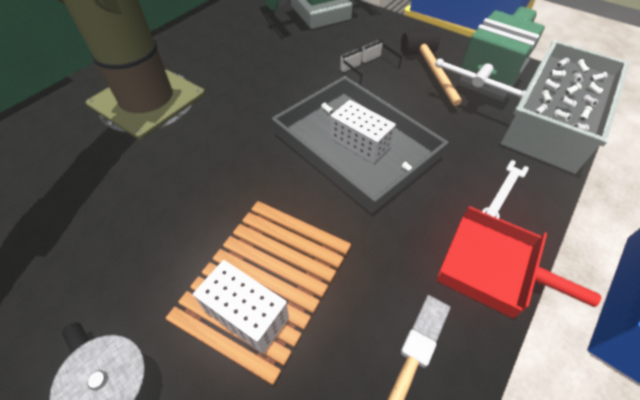

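The top view shows the pan (corners about 180,126 / 305,148 / 267,326 / 135,299), with the basket top centred near (211,218) and castings at (229,151) and (193,291). The board (355,149 / 500,127 / 524,239 / 373,260) has its left half free and the other basket on the right near (485,174). I'll enlarge the crops next.

```bash
python3 - <<'E'
import cv2
im=cv2.imread("pics/top0.png")
a=cv2.resize(im[110:335,120:320],None,fx=2.6,fy=2.6,interpolation=cv2.INTER_CUBIC)
cv2.imwrite("pics/c1.png",a)
b=cv2.resize(im[115:270,345:535],None,fx=3.8,fy=3.8,interpolation=cv2.INTER_CUBIC)
cv2.imwrite("pics/c2.png",b)
E
```

```text
(no output)
```

View pics/c1.png

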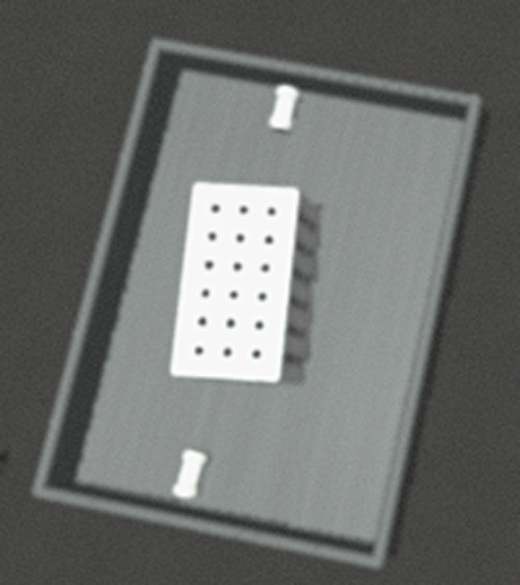

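View pics/c2.png

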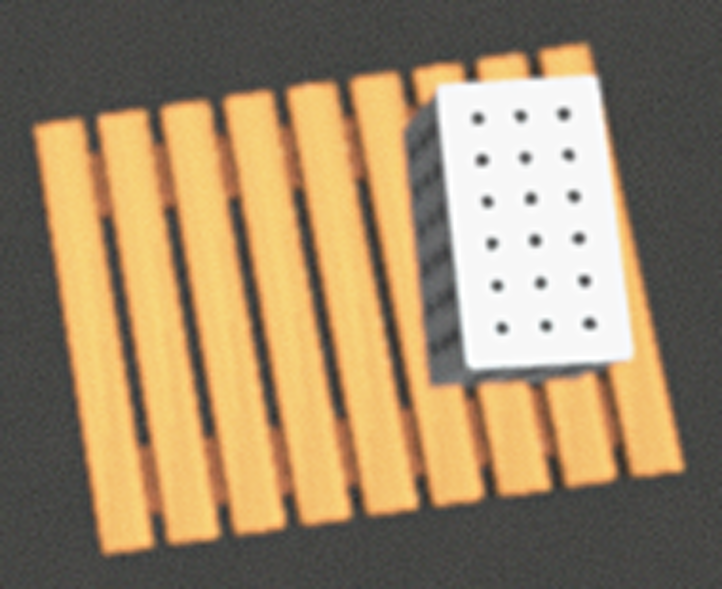

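c1: the basket top corners are at (194,183), (299,188), (281,381) and (172,376), with the pan rim around them. c2: the board corners are at (34,124), (588,43), (685,470) and (104,554), and the other basket's top at (436,86), (597,76), (634,357) and (466,367).

```bash
cat > h.py <<'E'
import numpy as np,cv2
from scipy.spatial.transform import Rotation as R
from plant import r
def w(px,z,n="top"):
    c=r.camera_params(n);M=cv2.Rodrigues(c["rvec"])[0];o=-M.T@c["tvec"]
    d=np.array([[(u-c["cx"])/c["fx"],(v-c["cy"])/c["fy"],1] for u,v in px])@M
    return o+d*((z-o[2])/d[:,2])[:,None]
def crop(p,s,o): return (np.array(p)+.5)/s-.5+np.array(o)
def rel(target,yawx=None,R_t=None):
    s=r.get_state();T=R.from_quat(s["eef_rot"])
    d=T.inv().apply(np.array(target)-s["tool_pos"])
    return d,(T.inv()*R_t).as_rotvec() if R_t is not None else None
E
python3 - <<'E'
from h import *
np.set_printoptions(precision=4,suppress=True)
for nm,p,s,o,z in [("basket",[(194,183),(299,188),(281,381),(172,376)],2.6,(120,110),.07),("pan",[(153,40),(480,97),(381,566),(36,494)],2.6,(120,110),.045),("board",[(34,124),(588,43),(685,470),(104,554)],3.8,(345,115),.018),("other",[(436,86),(597,76),(634,357),(466,367)],3.8,(345,115),.084)]:
    P=w(crop(p,s,o),z);c=P.mean(0)
    e=(P[0]+P[1]-P[2]-P[3])[:2]/2; f=(P[0]+P[3]-P[1]-P[2])[:2]/2
    print(nm,c,"vertical len",np.linalg.norm(e),np.degrees(np.arctan2(e[1],e[0])),"horiz",np.linalg.norm(f),np.degrees(np.arctan2(f[1],f[0]))-90)
print(w(crop([(284,107),(189,473)],2.6,(120,110)),.012))
T=R.from_quat(r.get_state()["eef_rot"]);print(T.as_matrix())
E
```

```text
basket [0.5095 0.1804 0.07  ] vertical len 0.12171353410696915 -3.8218399492233557 horiz 0.06776038508774981 -3.478928835805476
pan [0.5059 0.1706 0.045 ] vertical len 0.30461767303271586 -11.461295189569759 horiz 0.22453049461775693 -11.476344766503502
board [ 0.5564 -0.198   0.018 ] vertical len 0.200891606911715 7.698343062192924 horiz 0.26019297141602826 7.5121228504727355
other [ 0.5736 -0.2602  0.084 ] vertical len 0.12055720384731622 2.3904719133443044 horiz 0.06809092268585003 2.5720503122767298
[[0.6386 0.1689 0.012 ]
 [0.3904 0.2245 0.012 ]]
[[ 0.9394  0.3428 -0.0007]
 [ 0.3428 -0.9394  0.0015]
 [-0.0001 -0.0016 -1.    ]]
```

The rows are not in the units I measure in: shifts go in shares of 75 cm and turns go in shares of 2 rad. I convert before sending: 0.38 m / 0.75 = 0.5067, 0.34 m / 0.75 = 0.4533, 0.24 rad / 2 = 0.12.

```bash
echo '[[1, 0.0267, -0.016, 0, 0, 0, 0.02], [1, 0.08, -0.0493, 0, 0, 0, 0.04], [1, 0.1333, -0.0827, 0, 0, 0, 0.06], [1, 0.1867, -0.116, 0, 0, 0, 0.08], [1, 0.24, -0.1493, 0, 0, 0, 0.1], [1, 0.2933, -0.1827, 0, 0, 0, 0.12], [1, 0.3467, -0.216, 0, 0, 0, 0.14], [1, 0.4, -0.2493, 0, 0, 0, 0.16], [1, 0.4533, -0.2827, 0, 0, 0, 0.18], [1, 0.5067, -0.316, 0, 0, 0, 0.205]]' | python3 steer.py 50; python3 - <<'E'
from h import *
c=np.radians(-3.7);Rt=R.from_matrix(np.array([[np.cos(c),np.sin(c),0],[np.sin(c),-np.cos(c),0],[0,0,-1]]))
print(rel([.5095,.1804,.13],R_t=Rt),r.get_state()["q"])
E
```

```text
clock: 1.1
tool_pos: [0.4907, -0.2325, 0.2385]
eef_rot: [1.0, -0.031, -0.0, -0.0]
contact_force: [0.3, 0.1, 0.5]
opening: 1.0
finger_force: 0.0
(array([-0.00679244, -0.41331163,  0.10855375]), array([-5.84981814e-05,  4.96817234e-04,  2.55165521e-03])) [ 0.37363132  0.57832987 -0.02597114  1.81961745  0.02107833  0.7444034
 -1.29645064]
```

In the tool's units: -0.413 m / 0.75 = -0.5507, -0.007 m / 0.75 = -0.0093.

```bash
echo '[[1, 0, -0.04, 0, 0, 0, 0], [1, 0, -0.1, 0, 0, 0, 0], [1, 0, -0.16, 0, 0, 0, 0], [1, 0, -0.22, 0, 0, 0, 0], [1, 0, -0.28, 0, 0, 0, 0], [1, 0, -0.34, 0.0133, 0, 0, 0], [1, -0.0067, -0.4, 0.0267, 0, 0, 0], [1, -0.0093, -0.46, 0.0533, 0, 0, 0], [1, -0.0093, -0.5133, 0.08, 0, 0, 0], [1, -0.0093, -0.5507, 0.1067, 0, 0, 0]]' | python3 steer.py; echo '[[1, 0, 0, 0.0267, 0, 0, 0], [1, 0, 0, 0.0267, 0, 0, 0]]' | python3 steer.py; python3 - <<'E'
from h import *
c=np.radians(-3.7);Rt=R.from_matrix(np.array([[np.cos(c),np.sin(c),0],[np.sin(c),-np.cos(c),0],[0,0,-1]]))
print(rel([.5095,.1804,.033],R_t=Rt),r.get_state()["q"])
E
```

```text
clock: 2.1
tool_pos: [0.5073, 0.1822, 0.1578]
eef_rot: [1.0, -0.028, -0.0, -0.001]
contact_force: [-0.4, -0.4, -0.1]
opening: 1.002
finger_force: 0.0
clock: 2.3
tool_pos: [0.5057, 0.1789, 0.1363]
eef_rot: [1.0, -0.029, -0.003, 0.001]
contact_force: [-0.7, 0.1, 0.5]
opening: 1.001
finger_force: 0.0
(array([ 0.00424201, -0.00193232,  0.10324222]), array([0.00227258, 0.00512935, 0.00690515])) [-0.4411359   0.72951964  0.02551157  1.92759381 -0.03688604  0.49052241
 -2.01794747]
```

In the tool's units: 0.103 m / 0.75 = 0.1373, 0.09 m / 0.75 = 0.12.

```bash
echo '[[1, 0.0053, -0.0027, 0.0267, 0, 0, 0], [1, 0.0053, -0.0027, 0.06, 0, 0, 0], [1, 0.0053, -0.0027, 0.0933, 0, 0, 0], [1, 0.0053, -0.0027, 0.12, 0, 0, 0], [1, 0.0053, -0.0027, 0.1373, 0, 0, 0], [1, 0.0053, -0.0027, 0.1373, 0, 0, 0]]' | python3 steer.py; echo '[[0.9, 0, 0, 0, 0, 0, 0], [0.8, 0, 0, 0, 0, 0, 0], [0.7, 0, 0, 0, 0, 0, 0], [0.6, 0, 0, 0, 0, 0, 0], [0.6, 0, 0, 0, 0, 0, 0], [0.6, 0, 0, 0, 0, 0, 0]]' | python3 steer.py 55; python3 -c "
from h import *
s=r.get_state();print(s['contact_force'],s['moment'])"
```

```text
clock: 2.9
tool_pos: [0.5115, 0.1791, 0.035]
eef_rot: [1.0, -0.031, -0.001, 0.001]
contact_force: [0.4, -0.2, 0.4]
opening: 0.999
finger_force: 0.0
clock: 3.5
tool_pos: [0.5127, 0.1805, 0.0367]
eef_rot: [1.0, -0.03, 0.001, -0.0]
contact_force: [-0.3, -0.3, 6.8]
opening: 0.743
finger_force: 54.9
[-0.31446305 -0.33459903  6.75056247] [ 0.15599473  0.10407766 -0.04271085]
```

In the tool's units: -0.045 m / 0.75 = -0.06, -0.036 m / 0.75 = -0.048.

```bash
echo '[[0.6, 0, 0, -0.0107, 0, 0, 0], [0.6, 0, 0, -0.0293, 0, 0, 0], [0.6, 0, 0, -0.048, 0, 0, 0], [0.6, 0, 0, -0.06, 0, 0, 0], [0.6, 0, 0, -0.06, 0, 0, 0], [0.6, 0, 0, -0.06, 0, 0, 0], [0.6, 0, 0, -0.06, 0, 0, 0], [0.6, 0, 0, -0.06, 0, 0, 0]]' | python3 steer.py; for i in 1 2 3 ; do echo '[[0.6, 0, 0, 0, 0, 0, 0]]' | python3 steer.py|egrep 'force|pos'; done
```

```text
clock: 4.3
tool_pos: [0.5115, 0.18, 0.0802]
eef_rot: [1.0, -0.03, -0.001, 0.0]
contact_force: [0.2, -0.0, -5.3]
opening: 0.744
finger_force: 54.9
tool_pos: [0.5116, 0.18, 0.0802]
contact_force: [0.4, 0.1, -5.1]
finger_force: 54.9
tool_pos: [0.5118, 0.1801, 0.0804]
contact_force: [-0.5, 0.4, -4.4]
finger_force: 54.9
tool_pos: [0.5119, 0.1801, 0.0805]
contact_force: [1.2, -0.4, -5.7]
finger_force: 54.9
```

In the tool's units: -0.015 m / 0.75 = -0.02.

```bash
echo '[[0.6, 0, 0.02, 0, 0, 0, 0], [0.6, 0, -0.02, 0, 0, 0, 0], [0.6, 0, 0.02, 0, 0, 0, 0], [0.6, 0, -0.02, 0, 0, 0, 0], [0.6, 0, 0.02, 0, 0, 0, 0], [0.6, 0, -0.02, 0, 0, 0, 0], [0.6, 0, 0.02, 0, 0, 0, 0], [0.6, 0, -0.02, 0, 0, 0, 0], [0.6, 0, 0, 0, 0, 0, 0], [0.6, 0, 0, 0, 0, 0, 0]]' | python3 steer.py 58; for i in 1 2 3 4 5 6; do echo '[[0.6, 0, 0, 0, 0, 0, 0]]' | python3 steer.py|egrep 'contact'; done;  python3 - <<'E'
from h import *
im=r.snapshot("top");cv2.imwrite("pics/t1.png",cv2.resize(im[110:335,120:320,::-1],None,fx=2.6,fy=2.6,interpolation=cv2.INTER_CUBIC))
im=r.snapshot("scene");cv2.imwrite("pics/s1.png",cv2.resize(im[60:220,250:460,::-1],None,fx=3.6,fy=3.6,interpolation=cv2.INTER_CUBIC))
E
```

```text
clock: 5.6
tool_pos: [0.5118, 0.1771, 0.0808]
eef_rot: [1.0, -0.031, -0.0, 0.001]
contact_force: [0.1, -0.7, -3.6]
opening: 0.743
finger_force: 57.9
contact_force: [-1.0, 0.6, -3.1]
contact_force: [-0.8, -0.1, -4.6]
contact_force: [1.1, 0.1, -3.9]
contact_force: [0.0, -0.5, -3.6]
contact_force: [-0.4, -0.9, -3.0]
contact_force: [-0.0, 0.4, -2.9]
```

View pics/s1.png

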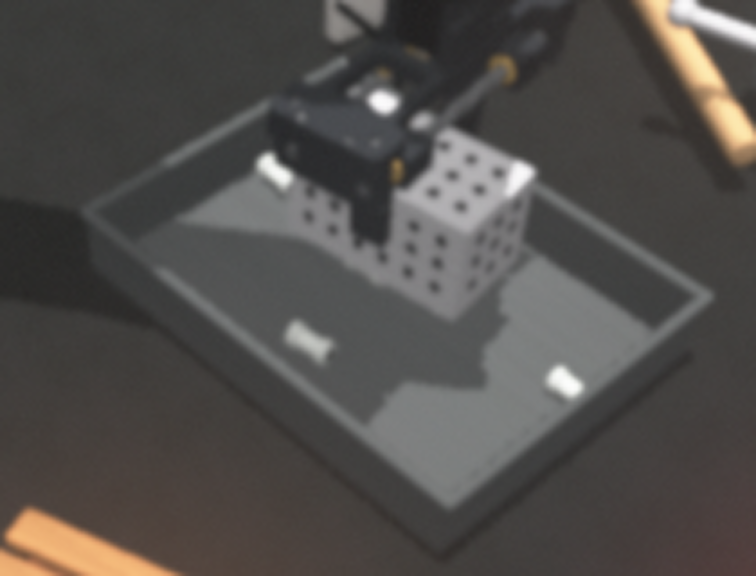

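The scene crop shows three castings: (273,172), (310,340, new) and (565,382). Any others would be hidden behind or under the basket. The load fell by about 1.6 N. I'll shake again and weigh.

In the tool's units: -0.018 m / 0.75 = -0.024.

```bash
echo '[[0.6, 0, 0.024, 0, 0, 0, 0], [0.6, 0, -0.024, 0, 0, 0, 0], [0.6, 0, 0.024, 0, 0, 0, 0], [0.6, 0, -0.024, 0, 0, 0, 0], [0.6, 0, 0.024, 0, 0, 0, 0], [0.6, 0, -0.024, 0, 0, 0, 0], [0.6, 0, 0.024, 0, 0, 0, 0], [0.6, 0, -0.024, 0, 0, 0, 0], [0.6, 0, 0, 0, 0, 0, 0], [0.6, 0, 0, 0, 0, 0, 0]]' | python3 steer.py; for i in 1 2 3 4 5 6 7 8; do echo '[[0.6, 0, 0, 0, 0, 0, 0]]' | python3 steer.py|egrep 'contact'; done;echo '[[0.6, 0, 0, -0.0267, 0, 0, 0], [0.6, 0, 0, -0.0667, 0, 0, 0], [0.6, 0, 0, -0.1067, 0, 0, 0], [0.6, 0, 0, -0.1333, 0, 0, 0], [0.6, 0, 0, -0.1333, 0, 0, 0]]' | python3 steer.py;  python3 - <<'E'
from h import *
a=cv2.resize(r.snapshot("top")[110:335,120:320,::-1],None,fx=2,fy=2,interpolation=cv2.INTER_CUBIC)
b=cv2.resize(r.snapshot("scene")[60:220,250:460,::-1],(400,305),interpolation=cv2.INTER_CUBIC)
b=cv2.copyMakeBorder(b,0,145,0,0,cv2.BORDER_CONSTANT)
cv2.imwrite("pics/s2.png",np.hstack([a,b]))
E
```

```text
clock: 7.3
tool_pos: [0.5117, 0.1784, 0.0806]
eef_rot: [1.0, -0.031, -0.0, 0.001]
contact_force: [-1.0, -1.0, -4.7]
opening: 0.742
finger_force: 57.9
contact_force: [0.4, -0.3, -3.9]
contact_force: [0.2, 0.3, -3.5]
contact_force: [0.2, -0.7, -3.6]
contact_force: [0.4, 0.2, -3.7]
contact_force: [0.5, -0.1, -4.7]
contact_force: [0.1, -0.1, -3.6]
contact_force: [-0.4, 0.4, -2.6]
contact_force: [-0.3, 0.3, -4.4]
clock: 8.6
tool_pos: [0.5137, 0.1807, 0.1832]
eef_rot: [1.0, -0.03, 0.003, -0.001]
contact_force: [0.6, 0.2, -4.1]
opening: 0.746
finger_force: 57.9
```

View pics/s2.png

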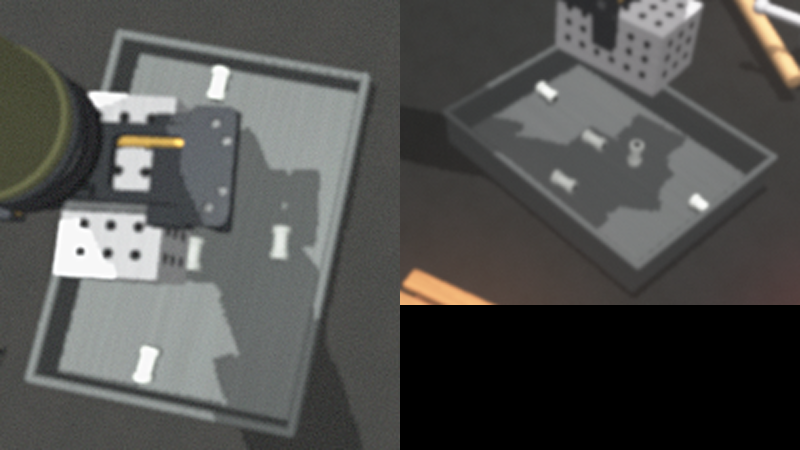

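The scene half (right) now shows five castings in the pan: (545,91), (593,139), (636,152, standing on end), (563,181) and (698,203). The weight held at about 3.7 N through the second shake, so the basket is empty. Next is moving it to the board.

```bash
cat >> h.py <<'E'
def board(z):
    b=np.radians(7.6);c=b
    Rt=R.from_matrix(np.array([[np.cos(c),np.sin(c),0],[np.sin(c),-np.cos(c),0],[0,0,-1]]))
    return rel([.5564-.065*np.sin(b)+.003,-.198+.065*np.cos(b),z],R_t=Rt)
E
python3 -c "
from h import *
print(board(.16))"
```

```text
(array([0.05799136, 0.31067925, 0.02039354]), array([ 1.39792813e-04,  2.80301407e-04, -1.92756382e-01]))
```

In the tool's units: 0.311 m / 0.75 = 0.4147, 0.305 m / 0.75 = 0.4067, -0.193 rad / 2 = -0.0965.

```bash
echo '[[0.6, 0.0027, 0.02, 0, 0, 0, 0], [0.6, 0.0133, 0.0667, 0, 0, 0, -0.01], [0.6, 0.024, 0.12, 0, 0, 0, -0.025], [0.6, 0.0347, 0.1733, 0, 0, 0, -0.04], [0.6, 0.0453, 0.2267, 0, 0, 0, -0.055], [0.6, 0.056, 0.28, 0, 0, 0, -0.07], [0.6, 0.0667, 0.3333, 0, 0, 0, -0.085], [0.6, 0.0733, 0.38, 0.0133, 0, 0, -0.095], [0.6, 0.0773, 0.4067, 0.0267, 0, 0, -0.0965], [0.6, 0.0773, 0.4147, 0.0267, 0, 0, -0.0965]]' | python3 steer.py;echo '[[0.6, 0, 0, 0.0267, 0, 0, 0], [0.6, 0, 0, 0.0533, 0, 0, 0], [0.6, 0, 0, 0.0533, 0, 0, 0], [0.6, 0, 0, 0.0533, 0, 0, 0]]' | python3 steer.py; python3 -c "
from h import *
print(board(.06))"
```

```text
clock: 9.7
tool_pos: [0.5483, -0.1387, 0.1581]
eef_rot: [0.998, 0.063, -0.003, 0.001]
contact_force: [0.0, 0.1, -4.0]
opening: 0.746
finger_force: 57.9
clock: 10.1
tool_pos: [0.5506, -0.1329, 0.1205]
eef_rot: [0.998, 0.067, -0.001, -0.0]
contact_force: [-0.2, -0.3, -2.4]
opening: 0.747
finger_force: 57.9
(array([0.00015198, 0.00071913, 0.06053529]), array([-0.00088926,  0.00135022,  0.00130099]))
```

In the tool's units: 0.067 m / 0.75 = 0.0893, 0.065 m / 0.75 = 0.0867.

```bash
echo '[[0.6, 0, 0.0013, 0.02, 0, 0, 0], [0.6, 0, 0.0013, 0.0467, 0, 0, 0], [0.6, 0, 0.0013, 0.0667, 0, 0, 0], [0.6, 0, 0.0013, 0.08, 0, 0, 0], [0.6, 0, 0.0013, 0.084, 0, 0, 0], [0.6, 0, 0.0013, 0.0867, 0, 0, 0], [0.6, 0, 0.0013, 0.0893, 0, 0, 0], [0.6, 0, 0.0013, 0.0893, 0, 0, 0]]' | python3 steer.py
echo '[[0.6, 0, 0, 0.0013, 0, 0, 0], [0.6, 0, 0, 0.0013, 0, 0, 0]]' | python3 steer.py
```

```text
clock: 10.9
tool_pos: [0.5516, -0.1348, 0.0541]
eef_rot: [0.998, 0.066, 0.0, 0.0]
contact_force: [0.2, 0.1, -4.1]
opening: 0.742
finger_force: 57.9
clock: 11.1
tool_pos: [0.5514, -0.1348, 0.0529]
eef_rot: [0.998, 0.066, 0.0, 0.0]
contact_force: [-0.4, -0.1, -4.2]
opening: 0.746
finger_force: 57.9
```

In the tool's units: 0.001 m / 0.75 = 0.0013.

```bash
echo '[[0.6, 0, 0, 0.0013, 0, 0, 0], [0.6, 0, 0, 0.0013, 0, 0, 0]]' | python3 steer.py;echo '[[0.6, 0, 0, 0.0013, 0, 0, 0], [0.6, 0, 0, 0.0013, 0, 0, 0]]' | python3 steer.py
```

```text
clock: 11.3
tool_pos: [0.5513, -0.1348, 0.0517]
eef_rot: [0.998, 0.066, 0.0, 0.0]
contact_force: [-0.0, -0.3, -5.0]
opening: 0.741
finger_force: 57.9
clock: 11.5
tool_pos: [0.5513, -0.1348, 0.0508]
eef_rot: [0.998, 0.066, 0.0, 0.0]
contact_force: [0.3, -0.1, -3.1]
opening: 0.744
finger_force: 57.9
```

In the tool's units: 0.001 m / 0.75 = 0.0013.

```bash
echo '[[0.6, 0, 0, 0.0013, 0, 0, 0], [0.6, 0, 0, 0.0013, 0, 0, 0]]' | python3 steer.py;echo '[[0.6, 0, 0, 0.0013, 0, 0, 0], [0.6, 0, 0, 0.0013, 0, 0, 0]]' | python3 steer.py
```

```text
clock: 11.7
tool_pos: [0.5514, -0.1348, 0.0507]
eef_rot: [0.998, 0.066, 0.0, 0.0]
contact_force: [-1.8, 0.7, 6.4]
opening: 0.742
finger_force: 57.9
clock: 11.9
tool_pos: [0.5513, -0.1348, 0.0507]
eef_rot: [0.998, 0.066, 0.0, 0.0]
contact_force: [-4.0, 0.3, 15.6]
opening: 0.745
finger_force: 57.9
```

It touched down at the expected height of 0.0507. I'll ease off, open and retreat.

In the tool's units: -0.0015 m / 0.75 = -0.002.

```bash
echo '[[0.6, 0, 0, -0.002, 0, 0, 0], [0.7, 0, 0, -0.002, 0, 0, 0], [0.8, 0, 0, -0.002, 0, 0, 0], [0.95, 0, 0, -0.002, 0, 0, 0], [1, 0, 0, -0.002, 0, 0, 0], [1, 0, 0, -0.002, 0, 0, 0], [1, 0, 0, -0.002, 0, 0, 0]]' | python3 steer.py; echo '[[1, 0, 0, -0.0133, 0, 0, 0], [1, 0, 0, -0.04, 0, 0, 0], [1, 0, 0, -0.08, 0, 0, 0], [1, 0, 0, -0.1333, 0, 0, 0], [1, 0, 0, -0.1867, 0, 0, 0], [1, 0, 0, -0.2267, 0, 0, 0], [1, 0, 0, -0.2533, 0, 0, 0], [1, 0, 0, -0.2533, 0, 0, 0]]' | python3 steer.py;  echo '[[1, -0.04, -0.0267, 0, 0, 0, 0], [1, -0.08, -0.08, 0, 0, 0, 0], [1, -0.1333, -0.1333, 0, 0, 0, 0], [1, -0.1733, -0.1867, 0, 0, 0, 0], [1, -0.1867, -0.2, 0, 0, 0, 0], [1, -0.1867, -0.2, 0, 0, 0, 0]]' | python3 steer.py; python3 - <<'E'
from h import *
a=r.snapshot("top")[110:335,120:540,::-1]
b=r.snapshot("scene")[60:390,150:460,::-1]
a=cv2.resize(a,(465,249),interpolation=cv2.INTER_CUBIC);a=cv2.copyMakeBorder(a,0,81,0,0,cv2.BORDER_CONSTANT)
cv2.imwrite("pics/s3.png",np.hstack([a,b]))
E
```

```text
clock: 12.6
tool_pos: [0.5513, -0.1348, 0.0501]
eef_rot: [0.998, 0.066, -0.0, 0.0]
contact_force: [-0.0, -0.1, 0.3]
opening: 1.002
finger_force: 0.0
clock: 13.4
tool_pos: [0.5531, -0.1351, 0.2439]
eef_rot: [0.998, 0.066, 0.003, 0.001]
contact_force: [-0.5, -0.1, -0.1]
opening: 0.997
finger_force: 0.0
clock: 14.0
tool_pos: [0.3892, -0.0029, 0.2398]
eef_rot: [0.998, 0.069, -0.002, -0.0]
contact_force: [-0.8, -0.1, 0.4]
opening: 1.001
finger_force: 0.0
```

View pics/s3.png

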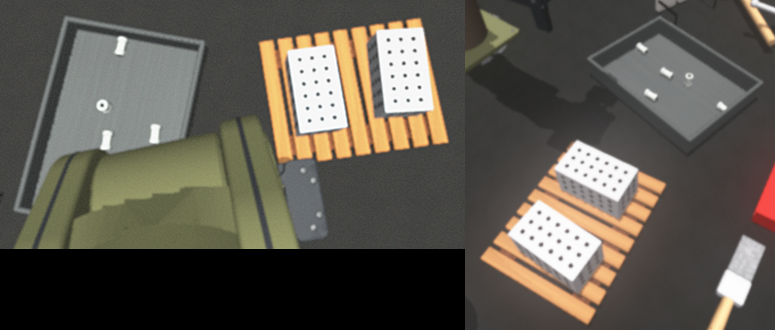

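Both baskets stand mouth-down on the board: the emptied one at (317,88), and the other at (403,70), not moved. All five castings are in the pan, at (642,47), (667,72), (689,78), (651,95) and (722,106) in the scene half. The robot is clear of everything.

```bash
python3 -c "
from plant import r
print(r.finish_job())"
```

```text
the job is handed in; nothing more can be done
None
```

The job is handed in: the basket was shaken until it got no lighter and set mouth-down on the free half of the board, all five castings are in the pan, and the other basket was left where it was, with about 14 of the 64 s used.

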